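# Discharge a ball hopper by its lid lever

### The job

Press the hopper's lever right down with the fingertips so that its linked lid opens fully, and keep it down until all six balls have run out into the crate. Then ease the lever back up under the fingertips so that the sprung lid closes without slamming, and leave the lid shut. Work the lid by its lever only; do not touch the balls or move the crate and the other things on the bench.

Things in the scene. Friction and masses are not known exactly. Their poses are not given: they have to be found in the camera images.
- hopper: Fixed sheet-steel ball hopper on green legs: open bin 200 mm long, 140 wide (160 over its rims, which are 201 mm above the bench); floor in three lanes, sloping 11 deg down to a mouth at one end, lip 105 mm above the bench. Origin on the bench under the bin's middle; x points downhill (bin from x = -100 mm, lip at x = 140 mm), y across, z up. Lever on its -y side.
- lever_pad (a point): Centre of the upper face of the lever's black rubber palm pad, 56 mm (along the lever) x 64 mm (across), at hopper y = -159 mm, 89 mm outside the bin's wall, open above. Released it lies about 198 mm above the bench at hopper x = -47 mm and slopes 22 deg (uphill edge higher); pressed right down it is about 92 mm lower and 14 mm further uphill. This point moves with the lever.
- lever (a joint): Angle (rad) of the lever, a steel rocker bar along the hopper's -y wall, pivoted at hopper x = 72 mm, 133 mm above the bench; the pad is on its uphill end, 135 mm from the pivot. 0 released (pad up), grows as the pad is pressed down, 0.70 at a firm stop. A return spring pushes the pad up with about 1 to 6 N, more the further down; let go, it springs back at once.
- lid (a joint): Angle (rad) of the lid, an aluminium plate 140 mm wide and 92 long hung from a shaft 175 mm above the bench over the slanted mouth. 0 shut, grows as it swings out and up, 0.70 fully open. A rod links it to the lever: pressing the lever lifts the lid by the same angle. Let go, it snaps shut.
- crate: Loose blue plastic crate, open on top, 190 mm (x) x 220 mm (y) x 75 mm high, 5 mm walls, standing on the bench under the mouth with its near edge beneath the lip. Origin at the centre of its underside, axes nearly parallel to the hopper's.
- ball1_center (a point): Centre of white plastic ball 1 of 6, 38 mm diameter, 26 g; at the start it lies in the hopper behind the lid.
- ball2_center (a point): Centre of white plastic ball 2 of 6, 38 mm diameter, 26 g; at the start it lies in the hopper behind the lid.
- ball3_center (a point): Centre of white plastic ball 3 of 6, 38 mm diameter, 26 g; at the start it lies in the hopper behind the lid.
- ball4_center (a point): Centre of white plastic ball 4 of 6, 38 mm diameter, 26 g; at the start it lies in the hopper behind the lid.
- ball5_center (a point): Centre of white plastic ball 5 of 6, 38 mm diameter, 26 g; at the start it lies in the hopper behind the lid.
- ball6_center (a point): Centre of white plastic ball 6 of 6, 38 mm diameter, 26 g; at the start it lies in the hopper behind the lid.
- ball1: The whole of ball 1 (turns as it rolls; use its centre point for position).
- ball2: The whole of ball 2 (turns as it rolls; use its centre point for position).
- ball3: The whole of ball 3 (turns as it rolls; use its centre point for position).
- ball4: The whole of ball 4 (turns as it rolls; use its centre point for position).
- ball5: The whole of ball 5 (turns as it rolls; use its centre point for position).
- ball6: The whole of ball 6 (turns as it rolls; use its centre point for position).
- ring_gauge: Bystander: steel ring gauge 64 mm across, 16 mm high, lying flat on the bench; origin at the centre of its underside.
- oil_bottle: Bystander: white plastic oil bottle with black cap, 48 mm across, 120 mm tall, standing on the bench; origin at the centre of its underside.
- brush: Bystander: chip brush with a wooden handle, lying flat on the bench, under 45 mm high; origin under its middle, handle to its -x.
Things that resemble listed ones, but are neither listed nor needed, are in the scene too. Leave any turquoise look-alike of the ball4 alone.

How it is judged:
On the way:
1. the lever is pressed right down and the lid stands fully open (value of joint lever above 0.62 rad and value of joint lid above 0.6 rad and contact force between the fingers and lever above 0.5 N), for 0.2 s.
At the end, for the whole second after the job is handed in: The lid is shut (within 0.04 rad) with the lever fully up (within 0.03 rad), and all six balls lie inside the crate, below its rim (value of joint lid below 0.04 rad and value of joint lever below 0.03 rad and x of ball1_center in the frame of crate between -0.09 and 0.09 m and y of ball1_center in the frame of crate between -0.105 and 0.105 m and z of ball1_center in the frame of crate between 0 and 0.07 m and x of ball2_center in the frame of crate between -0.09 and 0.09 m and y of ball2_center in the frame of crate between -0.105 and 0.105 m and z of ball2_center in the frame of crate between 0 and 0.07 m and x of ball3_center in the frame of crate between -0.09 and 0.09 m and y of ball3_center in the frame of crate between -0.105 and 0.105 m and z of ball3_center in the frame of crate between 0 and 0.07 m and x of ball4_center in the frame of crate between -0.09 and 0.09 m and y of ball4_center in the frame of crate between -0.105 and 0.105 m and z of ball4_center in the frame of crate between 0 and 0.07 m and x of ball5_center in the frame of crate between -0.09 and 0.09 m and y of ball5_center in the frame of crate between -0.105 and 0.105 m and z of ball5_center in the frame of crate between 0 and 0.07 m and x of ball6_center in the frame of crate between -0.09 and 0.09 m and y of ball6_center in the frame of crate between -0.105 and 0.105 m and z of ball6_center in the frame of crate between 0 and 0.07 m); the robot touches nothing.
It fails at once if the lid slams: it turns faster than 2.5 rad/s in the last 0.25 rad before it shuts (value of joint lid below 0.25 rad and velocity of joint lid below -2.5 rad/s).
It fails at once if the robot touches the lid itself (contact force between any of the fingers, the arm and lid above 1 N).
It fails at once if the robot touches or lifts a ball (contact force between any of the fingers, the arm and ball1 above 0.5 N or contact force between any of the fingers, the arm and ball2 above 0.5 N or contact force between any of the fingers, the arm and ball3 above 0.5 N or contact force between any of the fingers, the arm and ball4 above 0.5 N or contact force between any of the fingers, the arm and ball5 above 0.5 N or contact force between any of the fingers, the arm and ball6 above 0.5 N or height (world z) of any of ball1_center, ball2_center, ball3_center, ball4_center, ball5_center, ball6_center above 0.23 m).
It fails at once if the crate is moved more than 40 mm or lifted (distance of crate from where it was at the start of the episode above 0.04 m or height (world z) of crate above 0.02 m).
It fails at once if a bystander is moved more than 30 mm (distance of any of ring_gauge, oil_bottle, brush from where it was at the start of the episode above 0.03 m).
It also fails if it takes over 38 s, if anything falls off the work surface, if the arm or the gripper's body presses on something with over 40 N, if the wrist force passes 120 N, or if a joint passes its speed limit or range.

### The arm

A 6-joint arm with a two-finger parallel gripper is mounted at the origin on the work surface. World frame = base frame: x ahead of the robot, y to its left, z up, the work surface at z = 0. Lengths are in m, angles in rad, forces in N, time in s.
With the tool pointing down it reaches from about 0.4 to 0.825 m from the base axis. Payload 7 kg.
Tool frame: the origin (TCP) lies at the very end of the fingers, on their centre line; the grasp point (between the pads) lies 19 mm behind it; z points along the fingers, y is the line along which they close (so a half turn about z gives the same grasp; the last joint's range is limited). The gripper opens to 88 mm and grips with 3 to 60 N. Pads are 19 mm wide; open, the fingers measure 130 mm over their backs; the gripper's body (78 mm by 193 mm) begins 47 mm behind the grasp point.
Start: joints at [0.288, 0.359, 0.012, 0, -1.224, -0.288], TCP at [0.675, -0, 0.227] pointing down, gripper open.
Joint ranges: [-3.07, 3.07], [-1.43, 2.12], [-1.02, 1.25], [-3.03, 1.67], [-3.05, -0], [-3.03, 3.03]. Speed limits (rad/s): [2.39, 2.39, 3.01, 3.14, 3.14, 3.14].

### API

Orientations are given as a rotation vector (axis times angle).
In Python, from cell import sensors, optics, r gives the robot as it stands.
- The arm moves only by the tool send_rows, never from a script. Its argument "rows" is a list of rows, each an object with "rotation": the turn, a rotation vector about the tool's x, y, z in rad, a list of three; "xyz": the shift along the tool's x, y, z in m, a list of three; "jaw": the opening, from -1 (shut) to 1 (fully open). A call has 1 to 12 rows; each row is the pose to reach, as a shift and turn from the pose commanded when the call began, along the tool's axes at that moment; what a row does not reach only later rows make up. A row lasts 1/8 s, in which the tool goes at most 62.5 mm and 10.7 degrees, less where a joint would pass 70% of its speed; a pose out of reach is approached as far as the arm can. A call with a gripper value outside its range is refused whole. The fingers move at their own pace and stop on an object; the grip force is fixed at half the most. Time passes only in rows, so rows that repeat a pose let the fingers close. It gives the time, the measured TCP pose, the force, the opening and the grip force at its end, in the units of the state.
- sensors.get_state(): the state, without advancing time (a new reading comes with each control period).
- optics.get_image(name): name is "scene" or "side" or "wrist"; returns a dict with "img" (400x640x3 uint8, red, green, blue), "fx", "fy", "cx", "cy" (pixels), "position" and "orientation" of the camera in the world. Camera axes: x right, y up, looking along -z (the intrinsics and any distortion apply to the point x, -y, -z); pixel columns grow to the right and rows downward; lengths in m; the calibration is good to about 2 mm. The wrist camera is an equidistant fisheye: a pixel r from the principal point sees the ray r / f radians off the axis. A picture is of the moment at which its call begins. There is no depth.
- r.hand_in(): hands the job in; it is judged then, once.
The state is a dict: "clock": time; "qpos": joint angles; "qvel": joint speeds; "effort": joint torques, N m; "ee_pos": TCP position; "tool_rot": TCP orientation; "contact_force": force on the tool from outside, world axes, zero at the start; "moment": the same for the moment, N m; "finger_gap": finger opening in m; "finger_force": force on a finger pad.
Only numpy, scipy, OpenCV 4.12 (cv2) and the standard library are available. Lean on these libraries where they do the work, as an engineer would, in place of code of your own. Each camera call takes 0.05 s, during which the arm holds its last target. There are 200 camera calls.

## Working session

There is one attempt and no reset: what is moved stays moved. The work goes in short steps, Python scripts to look and compute and a tool call to move; the robot and the scene stay as the last step left them, time stands still between calls to the robot, and variables do not carry over. Pictures are saved under pics/ and viewed, at most 10 in all, crops included, and the job is handed in when it is done.

Besides the shell and the picture viewer there is one more tool, called after "Emit:" as name(argument=value, ...) on one line, values as JSON. send_rows: Moves the arm, as the interface text tells. Its arguments: {"type":"object","properties":{"rows":{"type":"array"}},"required":["rows"]}

```bash
mkdir -p pics; python3 - <<'E'
from cell import sensors, optics, r
import cv2,pickle
s=sensors.get_state();print(s)
for n in("scene","side"):
    d=optics.get_image(n);pickle.dump(d,open(n+".pkl","wb"))
    cv2.imwrite(f"pics/{n}.png",d["img"][:,:,::-1]);print(n,{k:v for k,v in d.items() if k!="img"})
E
```

```text
{'clock': 0.0, 'qpos': array([ 2.88073482e-01,  3.59373899e-01,  1.10631526e-02, -3.23290032e-04,
       -1.22408822e+00, -2.88097127e-01]), 'qvel': array([-0.00054191, -0.00167108,  0.00102546, -0.00132955,  0.00078323,
       -0.00124649]), 'effort': array([-8.00930356e-04, -5.82726967e+01,  2.93058443e+01,  6.99745238e+00,
        6.93249181e-03, -2.06530804e-04]), 'ee_pos': array([ 6.74519528e-01, -5.24157483e-05,  2.25637788e-01]), 'tool_rot': array([ 2.22039925e+00, -2.22069623e+00, -1.61995625e-03]), 'contact_force': array([-0.2761631 , -0.0802949 , -0.47121761]), 'moment': array([-0.01652945, -0.00347871,  0.02526962]), 'finger_force': 0.0, 'finger_gap': 0.08753844728133198}
scene {'fx': 367.49105277855483, 'fy': 367.49105277855483, 'cx': 318.2264485323523, 'cy': 199.4063615392751, 'position': array([0.8627981 , 0.65786751, 0.76101401]), 'orientation': array([0.2909336 , 1.13258353, 2.43528622])}
side {'fx': 441.09245141376925, 'fy': 441.09245141376925, 'cx': 316.0733798432966, 'cy': 203.27633025089744, 'position': array([ 0.04206927, -0.60622413,  0.71358481]), 'orientation': array([ 0.90160687, -0.2888585 , -0.57579387])}
```

View pics/scene.png

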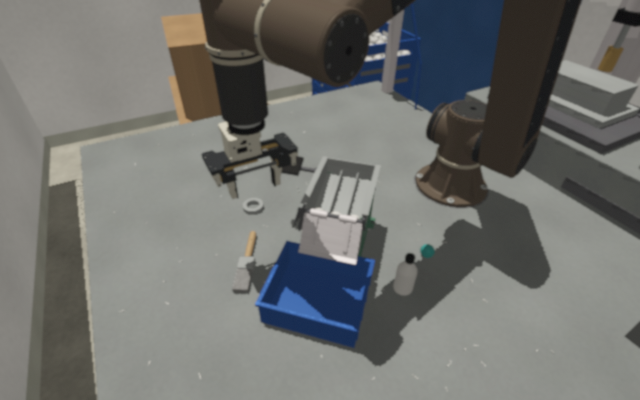

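View pics/side.png

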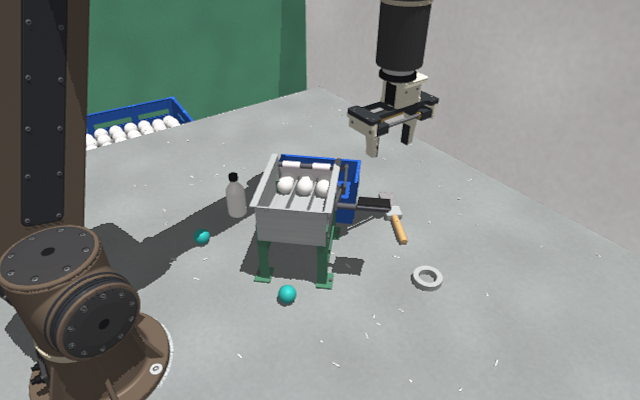

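The scene view shows the hopper around (340,210), with the crate beyond its mouth at (320,290). In the side view the hopper is around (298,200) and the black pad around (373,204). I'll zoom in on both.

```bash
python3 - <<'E'
import cv2
a=cv2.imread("pics/scene.png")[140:280,240:400];b=cv2.imread("pics/side.png")[140:260,240:440]
cv2.imwrite("pics/c1.png",cv2.resize(a,None,fx=4,fy=4,interpolation=cv2.INTER_CUBIC))
cv2.imwrite("pics/c2.png",cv2.resize(b,None,fx=4,fy=4,interpolation=cv2.INTER_CUBIC))
E
```

```text
(no output)
```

View pics/c1.png

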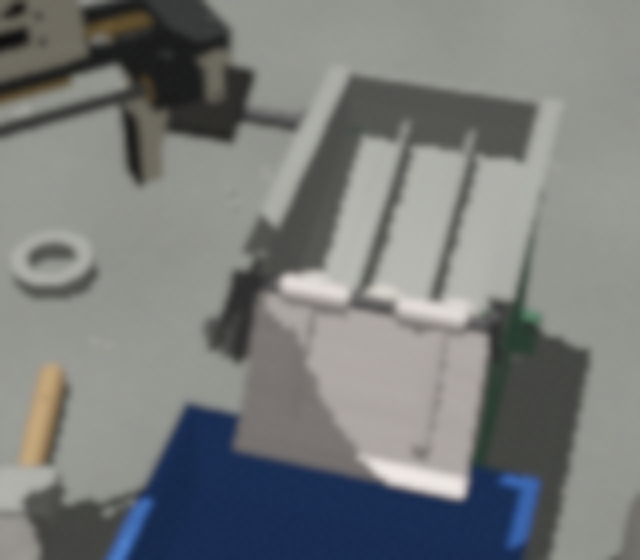

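View pics/c2.png

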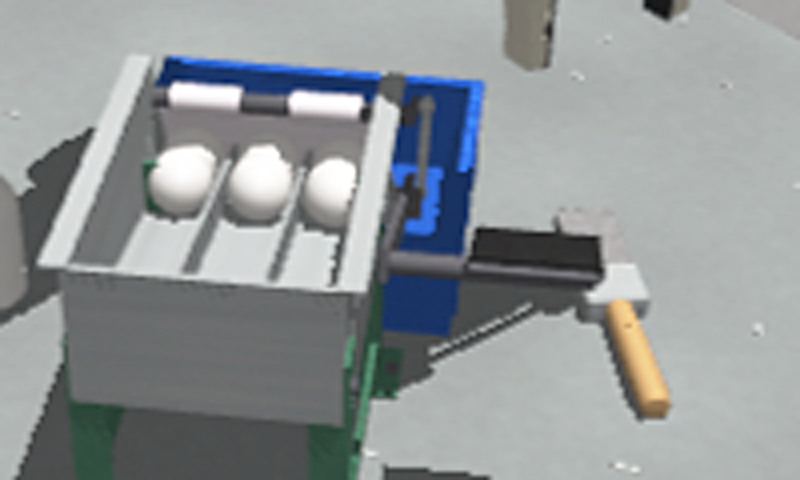

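```bash
cat > h.py <<'E'
import numpy as np,pickle
from scipy.spatial.transform import Rotation as R
def proj(d,P):
    p=R.from_rotvec(d["orientation"]).inv().apply(np.atleast_2d(P)-d["position"])
    return np.c_[d["cx"]+d["fx"]*p[:,0]/-p[:,2],d["cy"]-d["fy"]*p[:,1]/-p[:,2]]
E
python3 - <<'E'
from h import *
from scipy.optimize import least_squares
sc,si=[pickle.load(open(n+".pkl","rb")) for n in("scene","side")]
H=lambda v,P:np.c_[R.from_euler("z",v[2]).apply(np.array(P,float)),][:]+[v[0],v[1],0]
A=[[-.1,-.08,.201],[-.1,.08,.201]];a=np.array([[323.3,156.5],[380.5,165]])
B=[[-.1,.08,.201],[-.1,-.08,.201],[-.047,-.159,.198]];b=np.array([[250,206.5],[331.3,213],[374,202.5]])
f=lambda v:np.r_[(proj(sc,H(v,A))-a).ravel(),(proj(si,H(v,B))-b).ravel()]
for y0 in (0,1.57,3,-1.5):
    s=least_squares(f,[.5,0,y0]);print(s.x,s.cost)
    best=s if y0==0 or s.cost<best.cost else best
v=best.x;print(f(v).round(1));print("pad",H(v,[[-.047,-.159,.198],[-.061,-.159,.106]]),"rimcorner",H(v,[[-.1,-.08,.201],[.14,0,0]]))
E
```

```text
[0.46023675 0.03976461 0.80344966] 1.3837678574762489
[0.46023675 0.03976461 0.80344966] 1.3837678574762589
[0.46023675 0.03976461 0.80344968] 1.3837678574769496
[0.46023675 0.0397646  0.80344962] 1.3837678574793388
[-0.8 -0.5 -0.2  0.4 -1.  -0.2 -0.   0.6  0.3 -0.5]
pad [[ 0.54204911 -0.10444613  0.198     ]
 [ 0.53232992 -0.1145227   0.106     ]] rimcorner [[ 0.44839437 -0.08774915  0.201     ]
 [ 0.55742866  0.14053034  0.        ]]
```

Emit:
send_rows(rows=[{"xyz":[0.02,0.03,-0.025],"rotation":[0,0,-0.15],"jaw":-1},{"xyz":[0.04,0.055,-0.025],"rotation":[0,0,-0.32],"jaw":-1},{"xyz":[0.065,0.08,-0.025],"rotation":[0,0,-0.48],"jaw":-1},{"xyz":[0.085,0.11,-0.025],"rotation":[0,0,-0.64],"jaw":-1},{"xyz":[0.104,0.133,-0.025],"rotation":[0,0,-0.803],"jaw":-1},{"xyz":[0.104,0.133,-0.025],"rotation":[0,0,-0.803],"jaw":-1},{"xyz":[0.104,0.133,-0.025],"rotation":[0,0,-0.803],"jaw":-1}])

```text
clock: 0.98
ee_pos: [0.5422, -0.1039, 0.2516]
tool_rot: [-2.912, 1.179, -0.0]
contact_force: [-0.3, 0.1, -0.1]
finger_gap: 0.0233
finger_force: 0.0
```

```bash
python3 - <<'E'
from cell import sensors, optics
from h import *
import cv2
s=sensors.get_state();print(s["ee_pos"],R.from_rotvec(s["tool_rot"]).as_matrix().round(2).tolist(),s["finger_gap"],s["contact_force"])
ims=[]
for n in("scene","side","wrist"):
    d=optics.get_image(n);pickle.dump(d,open(n+"2.pkl","wb"));im=d["img"][:,:,::-1]
    if n=="wrist": im=cv2.resize(im,(400,250));
    else:
        u=proj(d,s["ee_pos"])[0];print(n,u)
        x,y=[int(k) for k in u]; x=min(max(x,80),560);y=min(max(y,75),325)
        im=cv2.resize(im[y-62:y+63,x-80:x+80] if n=="scene" else im[y-62:y+63,x-80:x+80],(400,312))
    ims.append(im)
o=np.zeros((562,800,3),np.uint8);o[:312,:400]=ims[0];o[:312,400:]=ims[1];o[312:,:400]=ims[2]
cv2.imwrite("pics/m1.png",o)
E
```

```text
[ 0.54218781 -0.10393468  0.25156934] [[0.72, -0.7, 0.0], [-0.7, -0.72, 0.0], [0.0, -0.0, -1.0]] 0.023342494621485525 [-0.28902937  0.11523805 -0.11221913]
scene [288.1694812  145.82301578]
side [376.34208148 179.09865199]
```

View pics/m1.png

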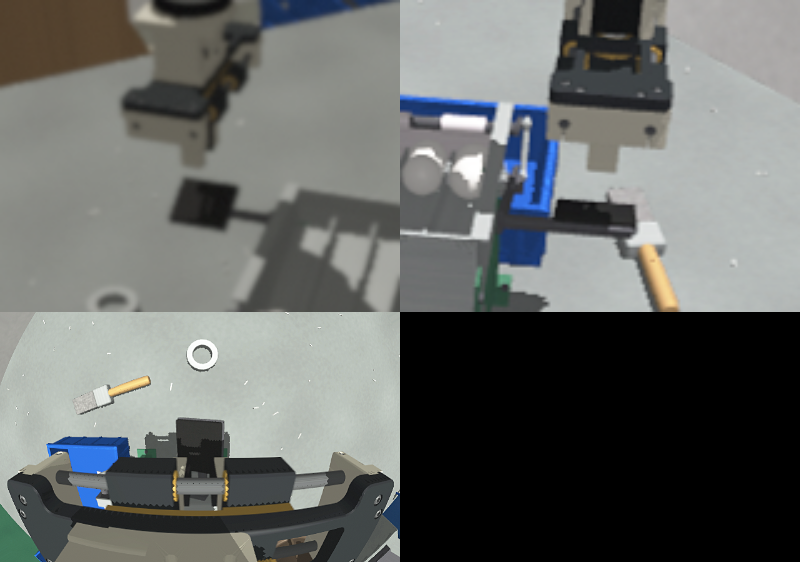

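The tips sit above the pad centre: pad at about (205,205) in the scene panel and (595,215) in the side panel. The body is clear of the rim, so I'll press down.

Emit:
send_rows(rows=[{"xyz":[0.01,-0.004,0.02],"rotation":[0,0,0],"jaw":-1},{"xyz":[0.01,-0.004,0.035],"rotation":[0,0,0],"jaw":-1},{"xyz":[0.01,-0.002,0.045],"rotation":[0,0,0],"jaw":-1},{"xyz":[0.01,0.002,0.057],"rotation":[0,0,0],"jaw":-1},{"xyz":[0.01,0.005,0.069],"rotation":[0,0,0],"jaw":-1},{"xyz":[0.01,0.008,0.081],"rotation":[0,0,0],"jaw":-1},{"xyz":[0.01,0.011,0.093],"rotation":[0,0,0],"jaw":-1},{"xyz":[0.01,0.012,0.105],"rotation":[0,0,0],"jaw":-1},{"xyz":[0.01,0.012,0.117],"rotation":[0,0,0],"jaw":-1},{"xyz":[0.01,0.012,0.126],"rotation":[0,0,0],"jaw":-1},{"xyz":[0.01,0.012,0.134],"rotation":[0,0,0],"jaw":-1},{"xyz":[0.01,0.012,0.134],"rotation":[0,0,0],"jaw":-1}])

```text
clock: 2.62
ee_pos: [0.541, -0.1194, 0.1171]
tool_rot: [-2.913, 1.176, 0.0]
contact_force: [-1.9, -1.7, 4.1]
finger_gap: 0.0004
finger_force: 2.7
```

Emit:
send_rows(rows=[{"xyz":[0,0,0.003],"rotation":[0,0,0],"jaw":-1},{"xyz":[0,0,0.006],"rotation":[0,0,0],"jaw":-1},{"xyz":[0,0,0.006],"rotation":[0,0,0],"jaw":-1}])

```text
clock: 3.0
ee_pos: [0.5416, -0.1189, 0.112]
tool_rot: [-2.912, 1.176, -0.002]
contact_force: [-0.8, 1.0, 5.4]
finger_gap: 0.0006
finger_force: 2.6
```

Emit:
send_rows(rows=[{"xyz":[0,0,0.002],"rotation":[0,0,0],"jaw":-1},{"xyz":[0,0,0.004],"rotation":[0,0,0],"jaw":-1},{"xyz":[0,0,0.004],"rotation":[0,0,0],"jaw":-1}])

```text
clock: 3.38
ee_pos: [0.5419, -0.1188, 0.1094]
tool_rot: [-2.912, 1.175, -0.003]
contact_force: [-5.4, 4.1, 15.3]
finger_gap: 0.0006
finger_force: 7.3
```

The force jumped to 15 N, so the lever is at its stop. I'll hold it there and let the balls run out.

Emit:
send_rows(rows=[{"xyz":[0,0,0],"rotation":[0,0,0],"jaw":-1},{"xyz":[0,0,0],"rotation":[0,0,0],"jaw":-1},{"xyz":[0,0,0],"rotation":[0,0,0],"jaw":-1},{"xyz":[0,0,0],"rotation":[0,0,0],"jaw":-1},{"xyz":[0,0,0],"rotation":[0,0,0],"jaw":-1},{"xyz":[0,0,0],"rotation":[0,0,0],"jaw":-1},{"xyz":[0,0,0],"rotation":[0,0,0],"jaw":-1},{"xyz":[0,0,0],"rotation":[0,0,0],"jaw":-1},{"xyz":[0,0,0],"rotation":[0,0,0],"jaw":-1},{"xyz":[0,0,0],"rotation":[0,0,0],"jaw":-1},{"xyz":[0,0,0],"rotation":[0,0,0],"jaw":-1},{"xyz":[0,0,0],"rotation":[0,0,0],"jaw":-1}])

```text
clock: 4.88
ee_pos: [0.5419, -0.1188, 0.1094]
tool_rot: [-2.912, 1.175, -0.004]
contact_force: [-4.5, 4.0, 15.2]
finger_gap: 0.0003
finger_force: 7.2
```

```bash
cat > look.py <<'E'
import sys,cv2,numpy as np
from cell import optics
o=[]
for n,(x,y) in(("scene",(250,145)),("side",(220,110))):
    im=optics.get_image(n)["img"][:,:,::-1]; o.append(cv2.resize(im[y:y+210,x:x+140],(400,600),interpolation=cv2.INTER_CUBIC))
cv2.imwrite(sys.argv[1],np.hstack(o))
E
python3 look.py pics/m2.png
```

```text
(no output)
```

View pics/m2.png

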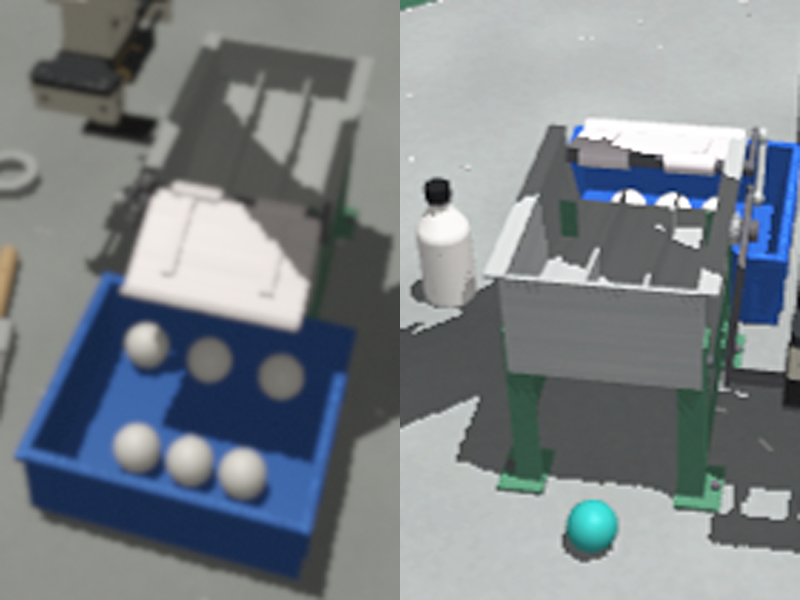

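All six balls lie in the crate: three around (210,360) and three around (190,460) in the left panel. The hopper is empty, so I'll ease the lever up.

Emit:
send_rows(rows=[{"xyz":[0,0,-0.006],"rotation":[0,0,0],"jaw":-1},{"xyz":[0,0,-0.012],"rotation":[0,0,0],"jaw":-1},{"xyz":[0,0,-0.018],"rotation":[0,0,0],"jaw":-1},{"xyz":[0,0,-0.024],"rotation":[0,0,0],"jaw":-1},{"xyz":[0,0,-0.03],"rotation":[0,0,0],"jaw":-1},{"xyz":[0,0,-0.036],"rotation":[0,0,0],"jaw":-1},{"xyz":[0,0,-0.042],"rotation":[0,0,0],"jaw":-1},{"xyz":[0,-0.001,-0.048],"rotation":[0,0,0],"jaw":-1},{"xyz":[0,-0.002,-0.053],"rotation":[0,0,0],"jaw":-1},{"xyz":[0,-0.003,-0.058],"rotation":[0,0,0],"jaw":-1},{"xyz":[0,-0.005,-0.063],"rotation":[0,0,0],"jaw":-1},{"xyz":[0,-0.006,-0.067],"rotation":[0,0,0],"jaw":-1}])

```text
clock: 6.48
ee_pos: [0.5452, -0.115, 0.1748]
tool_rot: [-2.913, 1.176, -0.0]
contact_force: [-1.1, -0.2, 3.3]
finger_gap: 0.0005
finger_force: 1.4
```

Emit:
send_rows(rows=[{"xyz":[0,-0.001,-0.004],"rotation":[0,0,0],"jaw":-1},{"xyz":[0,-0.002,-0.008],"rotation":[0,0,0],"jaw":-1},{"xyz":[0,-0.003,-0.012],"rotation":[0,0,0],"jaw":-1},{"xyz":[0,-0.005,-0.016],"rotation":[0,0,0],"jaw":-1},{"xyz":[0,-0.006,-0.02],"rotation":[0,0,0],"jaw":-1},{"xyz":[0,-0.007,-0.024],"rotation":[0,0,0],"jaw":-1},{"xyz":[0,-0.008,-0.028],"rotation":[0,0,0],"jaw":-1},{"xyz":[0,-0.009,-0.032],"rotation":[0,0,0],"jaw":-1},{"xyz":[0,-0.009,-0.036],"rotation":[0,0,0],"jaw":-1},{"xyz":[0,-0.009,-0.04],"rotation":[0,0,0],"jaw":-1},{"xyz":[0,-0.009,-0.05],"rotation":[0,0,0],"jaw":-1},{"xyz":[0,-0.009,-0.07],"rotation":[0,0,0],"jaw":-1}])

```text
clock: 7.98
ee_pos: [0.5507, -0.1089, 0.2447]
tool_rot: [2.912, -1.177, -0.002]
contact_force: [1.1, -0.1, 0.5]
finger_gap: 0.0005
finger_force: 0.0
```

Emit:
send_rows(rows=[{"xyz":[0,0,-0.03],"rotation":[0,0,0],"jaw":-1},{"xyz":[0,0,-0.03],"rotation":[0,0,0],"jaw":-1},{"xyz":[0,0,-0.03],"rotation":[0,0,0],"jaw":-1}])

```text
clock: 8.35
ee_pos: [0.551, -0.1087, 0.2745]
tool_rot: [-2.913, 1.177, 0.0]
contact_force: [-0.4, 0.4, -0.2]
finger_gap: 0.0005
finger_force: 0.0
```

```bash
python3 look.py pics/m3.png
```

```text
(no output)
```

View pics/m3.png

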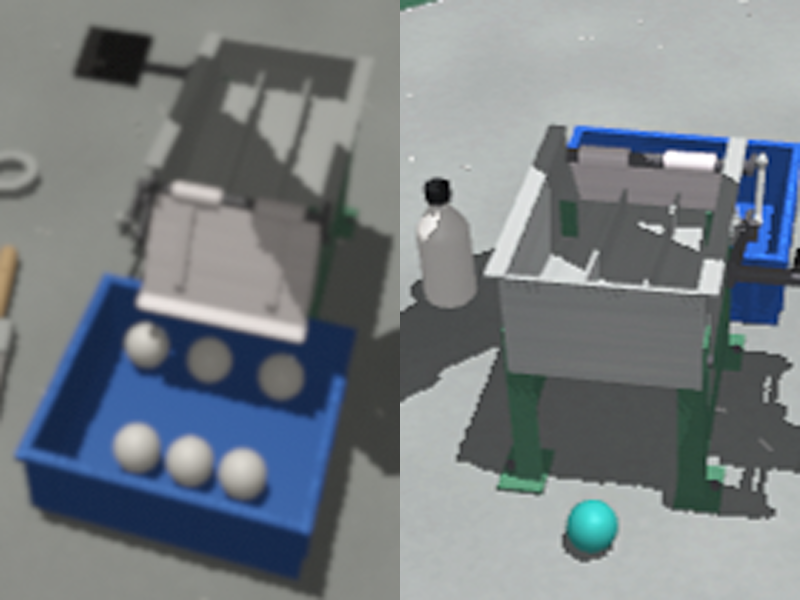

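The lid is shut at (225,260), the pad is up at (113,55), all six balls are in the crate and the arm is clear.

```bash
python3 -c "
from cell import r
print(r.hand_in())"
```

```text
the job is handed in; nothing more can be done
None
```

The job is handed in (the verdict was not shown): I pressed the lever to its stop, all six balls ran into the crate, and I eased the lever back up until the lid was shut, with the arm clear.

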